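Load the pager pucks into the charging tube

TASK

On the counter of the street-food stall, two round guest-pager pucks of the same size need to go back on charge. Put both of them flat, one on top of the other, inside the clear charging tube so that the top of the stack comes level with the black line round the tube; do not mistake the wider jar lid or the small keg plug for a puck.

Things in the scene. Friction and masses are not known exactly. Their poses are not given: they have to be found in the camera images.
- puck_a_center (a point): One of two identical pager pucks: a black plastic disc 54 mm in diameter, 22 mm thick, about 70 g, with a thin grey circle on top, lying flat on the counter. The point is its centre, 11 mm above its underside; z is its axis. The black jar lid (72 mm across, 12 mm thick) and the small keg plug (36 mm across, 22 mm high) near by are not pucks.
- puck_b_center (a point): The other pager puck, same shape, size and reference point as puck_a. The pucks may go into the tube in either order.
- charger: Charging dock, fixed: a steel base 110 x 110 x 15 mm with an upright clear tube at its centre, open on top, empty at the start. Tube: inner diameter 70 mm, outer 78 mm; its flat floor is 15 mm and its rim 65 mm above the counter. A released puck drops freely onto the floor or the puck below. Origin: centre of the base's underside, on the tube's axis; z is up along the tube.
- fill_mark (a point): The point on the tube's axis at the height of the thin black line round the tube: 59 mm above the counter, 44 mm above the tube's floor (two pucks) and 6 mm below the rim.
There are look-alikes about, which are no part of the job. Leave any turquoise or yellow look-alike of the part that bears puck_a_center alone.

How it is judged:
On the way:
1. a first puck lies in the tube, on its floor (((horizontal distance between puck_a_center and charger below 0.014 m and z of puck_a_center in the frame of charger below 0.032 m) or (horizontal distance between puck_b_center and charger below 0.014 m and z of puck_b_center in the frame of charger below 0.032 m))), for 0.2 s.
At the end, for the whole second after the job is handed in: Both pucks are inside the tube (centres within 14 mm of its axis), flat to within 10 degrees, one on the tube's floor and the other on top of it, the top of the upper one within 6 mm of the black line, and both stay so (horizontal distance between each of puck_a_center, puck_b_center and charger below 0.014 m and angle between the z axis of each of puck_a_center, puck_b_center and the z axis of charger, either way round below 0.18 rad and ((z of puck_a_center in the frame of charger below 0.032 m and z of puck_b_center in the frame of fill_mark between -0.017 and -0.005 m) or (z of puck_b_center in the frame of charger below 0.032 m and z of puck_a_center in the frame of fill_mark between -0.017 and -0.005 m))); the robot touches nothing.
It also fails if it takes over 46 s, if anything falls off the work surface, if the arm or the gripper's body presses on something with over 40 N, if the wrist force passes 120 N, or if a joint passes its speed limit or range.

ROBOT

A 6-joint arm with a two-finger parallel gripper is mounted at the origin on the work surface. World frame = base frame: x ahead of the robot, y to its left, z up, the work surface at z = 0. Lengths are in m, angles in rad, forces in N, time in s.
With the tool pointing down it reaches from about 0.3 to 0.875 m from the base axis. Payload 4.2 kg.
Tool frame: the origin (TCP) lies at the very end of the fingers, on their centre line; the grasp point (between the pads) lies hold_point_z behind it (hold_point_z is the distance from the TCP to the grasp point, in m); z points along the fingers, y is the line along which they close (so a half turn about z gives the same grasp; the last joint's range is limited). The gripper opens to 85 mm and grips with 20 to 120 N. Pads are 22 mm wide; open, the fingers measure 114 mm over their backs; the gripper's body (76 mm by 85 mm) begins 54 mm behind the grasp point. The pads swing forward as they close: fully open they stand 13 mm farther back than shut.
Start: joints at [1.208, 0.32, 1.565, -0, 1.257, -0.02], TCP at [0.193, 0.542, 0.231] pointing down, gripper open.
Joint ranges: [-3.11, 3.11], [-0.84, 2.01], [0.21, 2.61], [-1.34, 4.49], [0.05, 2.63], [-2.56, 2.56]. Speed limits (rad/s): [2.57, 2.57, 3.14, 3.14, 3.14, 3.14].

INTERFACE

Orientations are given as a unit quaternion [x, y, z, w].
In Python, from plant import observe, grab_frame, finish_job, hold_point_z gives the robot as it stands.
- The arm moves only by the tool carry_out, never from a script. Its argument "plan" is a list of rows, each a list of 4 numbers: the shift along the tool's x, y, z in cm, then the turn about the tool's z in degrees. A call has 1 to 20 rows; each row is the pose to reach, as a shift and turn from the pose commanded when the call began, along the tool's axes at that moment; what a row does not reach only later rows make up. A row lasts 1/10 s, in which the tool goes at most 50 mm and 8.59 degrees, less where a joint would pass 70% of its speed; a pose out of reach is approached as far as the arm can. A call with a gripper value outside its range is refused whole. "jaw" is the opening in per cent of the stroke, from 0 (shut) to 100 (fully open), set as the call begins (left out, the last holds). The fingers move at their own pace and stop on an object; "force" is the grip in N (left out, the last holds). Time passes only in rows, so rows that repeat a pose let the fingers close. It gives the time, the measured TCP pose, the force, the opening and the grip force at its end, in the units of the state.
- observe(): the state, without advancing time (a new reading comes with each control period).
- grab_frame(name): name is "scene" or "top"; returns a dict with "pixels" (420x560x3 uint8, blue, green, red), "vertical_fov" (degrees; the focal length in pixels is half the picture's height over the tangent of half this angle, whatever the lens; pixels are square), "cx", "cy" (the principal point, pixels), "cam_to_world" (4x4, takes a point from camera to world coordinates). Camera axes: x right, y down, z forward; pixel columns grow to the right and rows downward; lengths in m; the calibration is good to about 2 mm. A picture is of the moment at which its call begins. There is no depth.
- finish_job(): hands the job in; it is judged then, once.
The state is a dict: "time": time; "q": joint angles; "qvel": joint speeds; "tau": joint torques, N m; "position": TCP position; "orientation": TCP orientation; "contact_force": force on the tool from outside, world axes, zero at the start; "torque": the same for the moment, N m; "opening": finger opening in m; "gripper_force": force on a finger pad.
Only numpy, scipy, OpenCV 4.12 (cv2) and the standard library are available. Lean on these libraries where they do the work, as an engineer would, in place of code of your own. Each camera call takes 0.05 s, during which the arm holds its last target. There are 200 camera calls.

## Working session

There is one attempt and no reset: what is moved stays moved. The work goes in short steps, Python scripts to look and compute and a tool call to move; the robot and the scene stay as the last step left them, time stands still between calls to the robot, and variables do not carry over. Pictures are saved under pics/ and viewed, at most 10 in all, crops included, and the job is handed in when it is done.

Besides the shell and the picture viewer there is one more tool, called in YAML: its name, and indented under it one key for each argument. carry_out: Moves the arm, as the interface text tells. Its arguments: {"type":"object","properties":{"plan":{"type":"array","items":{"type":"array","items":{"type":"number"}}},"jaw":{"type":"number"},"force":{"type":"number"}},"required":["plan"]}

```bash
mkdir -p pics; ls
python3 - <<'E'
from plant import *
import cv2
print(observe()); print(hold_point_z)
for n in("scene","top"):
    f=grab_frame(n); cv2.imwrite(f"pics/{n}0.png",f["pixels"]); print(n,f["vertical_fov"],f["cx"],f["cy"],f["cam_to_world"])
E
```

```text
pics
{'time': 0.0, 'q': array([ 1.20797899e+00,  3.20273846e-01,  1.56567090e+00,  6.13229528e-06,
        1.25739388e+00, -2.00113559e-02]), 'qvel': array([-1.59486992e-04,  9.98613014e-04, -6.92543280e-04,  1.38827906e-03,
        5.40821404e-05,  9.52732680e-04]), 'tau': array([ 2.84624930e-04, -4.15535438e+01, -2.34152877e+01, -4.70612554e-05,
        8.39405868e-03, -9.43179401e-07]), 'position': array([0.19311071, 0.54109891, 0.23049578]), 'orientation': array([ 1.70565819e-01,  9.85345898e-01, -8.56486243e-04, -1.68946029e-04]), 'contact_force': array([-0.53744556,  0.31085778,  0.3430476 ]), 'torque': array([-0.00135775,  0.0272316 ,  0.02206644]), 'gripper_force': 0.0, 'opening': 0.08565925747069063}
0.0187
scene 57.25933187233057 279.8916550772178 206.16820366369504 [[-0.05404838  0.82760135 -0.55870814  0.86633981]
 [ 0.99846971  0.03823413 -0.03995477  0.04613917]
 [-0.0117049  -0.56001264 -0.82840137  0.60713436]
 [ 0.          0.          0.          1.        ]]
top 42.52348878947994 282.67727490262854 210.68864772096634 [[-0.00470137 -0.99145917  0.13033266  0.36955163]
 [-0.99998811  0.00449201 -0.00190029  0.04484438]
 [ 0.00129861 -0.13034004 -0.9914685   1.10067476]
 [ 0.          0.          0.          1.        ]]
```

View pics/scene0.png

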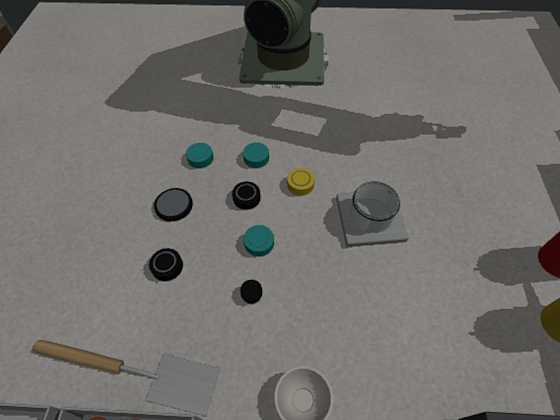

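View pics/top0.png

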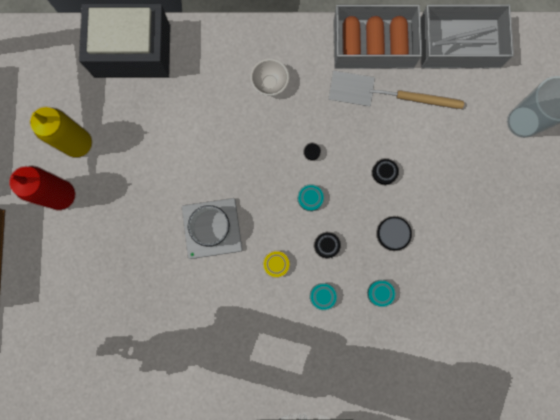

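The pictures show the black pucks with grey rings at top-view (327,244) and (385,171), and the lid at (394,233). The plug is at (312,152) and the dock at about (211,228). Next I'll enlarge the top view to read them more closely.

Run:
```python
import cv2,numpy as np
im=cv2.imread('pics/top0.png')
a=cv2.resize(im[190:270,170:250],None,fx=5,fy=5,interpolation=cv2.INTER_CUBIC)
b=cv2.resize(im[205:285,287:367],None,fx=5,fy=5,interpolation=cv2.INTER_CUBIC)
c=cv2.resize(im[131:211,345:425],None,fx=5,fy=5,interpolation=cv2.INTER_CUBIC)
s=cv2.imread('pics/scene0.png')
d=cv2.resize(s[170:250,330:410],None,fx=5,fy=5,interpolation=cv2.INTER_CUBIC)
o=np.vstack([np.hstack([a,b]),np.hstack([c,d])])
for i in range(0,800,50): # pixel ticks: 10 px
    o[i,::10]=(0,0,255); o[::10,i]=(0,0,255)
cv2.imwrite('pics/crop.png',cv2.resize(o[:, :],(600,600)))
```

```text
(no output)
```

View pics/crop.png

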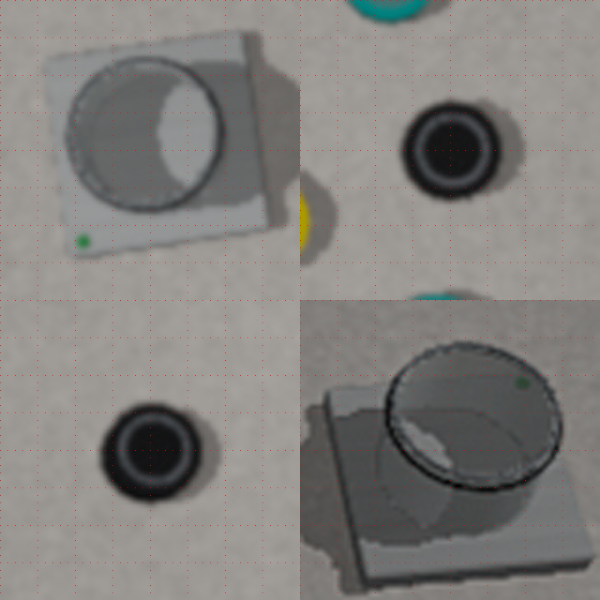

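Enlarged, the tube rim is centred at top (208.4,225.6) and the puck rings at (326.9,244.7) and (385.2,171.0). In the scene view the rim is at about (376,200.7).

```bash
cat > h.py <<'E'
import numpy as np
from plant import *
from scipy.spatial.transform import Rotation as R
def pix(f,u,v,z):
    F=210/np.tan(np.radians(f["vertical_fov"]/2)); T=np.array(f["cam_to_world"])
    d=T[:3,:3]@[(u-f["cx"])/F,(v-f["cy"])/F,1]; return T[:3,3]+d*(z-T[2,3])/d[2]
def proj(f,p):
    F=210/np.tan(np.radians(f["vertical_fov"]/2)); T=np.array(f["cam_to_world"])
    c=T[:3,:3].T@(np.array(p)-T[:3,3]); return F*c[:2]/c[2]+[f["cx"],f["cy"]]
def rel(p):  # world offset -> tool-frame cm
    s=observe(); r=R.from_quat(s["orientation"])
    return r.inv().apply(np.array(p)-s["position"])*100
def yaw():
    y=R.from_quat(observe()["orientation"]).apply([0,1,0]); return np.degrees(np.arctan2(y[1],y[0]))
E
python3 - <<'E'
from h import *
t=grab_frame("top"); s=grab_frame("scene")
g=lambda f,l,z:print([pix(f,u,v,z)[:2].round(4) for u,v in l])
print("top"); g(t,[(326.9,244.7),(385.2,171.0)],.022); g(t,[(208.4,225.6)],.065)
c=[(170+a/3.75-.4,190+b/3.75-.4) for a,b in[(45,60),(243,32),(268,228),(75,257)]]
P=np.array([pix(t,*p,.015) for p in c]); print(P.round(4),P.mean(0))
print(np.linalg.norm(P-np.roll(P,1,0),axis=1))
print("scene"); g(s,[(246,192.5),(165,261.5)],.022); g(s,[(376.1,200.7)],.065)
others=dict(plug=(312,151,.022),lid=(394,233,.012),t1=(311,197,.022),yl=(276,264,.022),t2=(323,295,.022),t3=(381,292,.022))
for k,v in others.items(): print(k,pix(t,*v).round(3))
print(yaw(), rel([0.3,0,.2]))
E
```

```text
top
[array([ 0.4424, -0.0453]), array([ 0.5919, -0.1664])]
[array([0.4773, 0.1862])]
[[0.5236 0.248  0.015 ]
 [0.5385 0.1409 0.015 ]
 [0.4322 0.1268 0.015 ]
 [0.4172 0.2299 0.015 ]] [0.47785612 0.18637572 0.015     ]
[0.10800287 0.10814267 0.10725038 0.10420233]
scene
[array([ 0.4436, -0.0475]), array([ 0.5926, -0.1688])]
[array([0.4818, 0.1839])]
plug [ 0.634 -0.018  0.022]
lid [ 0.466 -0.182  0.012]
t1 [ 0.539 -0.015  0.022]
yl [0.404 0.057 0.022]
t2 [ 0.343 -0.036  0.022]
t3 [ 0.348 -0.151  0.022]
70.35769239889503 [-28.25611755 -47.38514525   3.13021956]
```

```bash
python3 -c "
from h import *
print(rel([.443,-.046,.08]).round(2))"
```

```text
[-43.27 -46.9   15.13]
```

carry_out:
  plan:
    - [-43.3, -46.9, 15.1, 0]
    - [-43.3, -46.9, 15.1, 0]
    - [-43.3, -46.9, 15.1, 0]
    - [-43.3, -46.9, 15.1, 0]
    - [-43.3, -46.9, 15.1, 0]
    - [-43.3, -46.9, 15.1, 0]
    - [-43.3, -46.9, 15.1, 0]
    - [-43.3, -46.9, 15.1, 0]
    - [-43.3, -46.9, 15.1, 0]
    - [-43.3, -46.9, 15.1, 0]
    - [-43.3, -46.9, 15.1, 0]
    - [-43.3, -46.9, 15.1, 0]
    - [-43.3, -46.9, 15.1, 0]
    - [-43.3, -46.9, 15.1, 0]
    - [-43.3, -46.9, 15.1, 0]
    - [-43.3, -46.9, 15.1, 0]
    - [-43.3, -46.9, 15.1, 0]
    - [-43.3, -46.9, 15.1, 0]
    - [-43.3, -46.9, 15.1, 0]
    - [-43.3, -46.9, 15.1, 0]
  jaw: 100

```text
time: 2.2
position: [0.4434, -0.0451, 0.0805]
orientation: [0.17, 0.985, 0.0, 0.0]
contact_force: [0.8, 0.4, -0.0]
opening: 0.0859
gripper_force: 0.0
```

```bash
python3 -c "
from h import *
import cv2
print(rel([.443,-.046,.008]).round(2),yaw())
o=[]
for n in('scene','top'):
    f=grab_frame(n); u,v=proj(f,[.443,-.046,.03]).astype(int)
    o.append(cv2.resize(f['pixels'][v-50:v+50,u-50:u+50],None,fx=4,fy=4,interpolation=2))
import numpy as np
cv2.imwrite('pics/a.png',np.hstack(o))"
```

```text
[ 0.01 -0.1   7.25] 70.42490497907711
```

View pics/a.png

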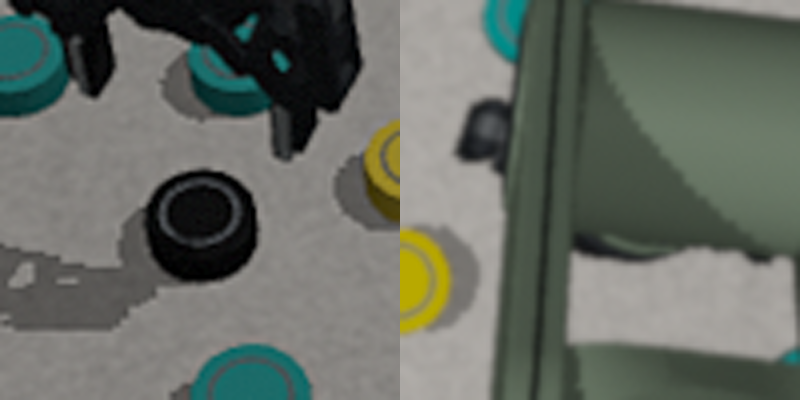

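The crop shows the open fingers in line with the puck and clear of its neighbours (tips at crop (92,95) and (285,158), puck at (203,225)). I'll descend and grip.

carry_out:
  plan:
    - [0, -0.1, 3, 0]
    - [0, -0.1, 5, 0]
    - [0, -0.1, 6.5, 0]
    - [0, -0.1, 7.2, 0]
    - [0, -0.1, 7.2, 0]
    - [0, -0.1, 7.2, 0]

```text
time: 2.9
position: [0.4436, -0.0467, 0.0087]
orientation: [0.171, 0.985, 0.0, 0.0]
contact_force: [-0.4, -0.1, 0.7]
opening: 0.0853
gripper_force: 0.0
```

carry_out:
  plan:
    - [0, 0, 0, 0]
    - [0, 0, 0, 0]
    - [0, 0, 0, 0]
    - [0, 0, 0, 0]
    - [0, 0, 0, 0]
    - [0, 0, 0, 0]
    - [0, 0, 0, 0]
    - [0, 0, 0, 0]
  jaw: 20
  force: 30

```text
time: 3.7
position: [0.4435, -0.0467, 0.0092]
orientation: [0.17, 0.985, 0.0, 0.001]
contact_force: [-1.3, -0.3, 5.3]
opening: 0.0526
gripper_force: 30.3
```

```bash
python3 -c "
from h import *
import cv2
o=[]
print(observe()['opening'],observe()['gripper_force'])
for n in('scene',):
    f=grab_frame(n); u,v=proj(f,[.443,-.046,.03]).astype(int)
    o.append(cv2.resize(f['pixels'][v-50:v+50,u-50:u+50],None,fx=5,fy=5,interpolation=2))
import numpy as np
cv2.imwrite('pics/b.png',np.hstack(o))"
```

```text
0.052605783945463405 30.30089020729065
```

View pics/b.png

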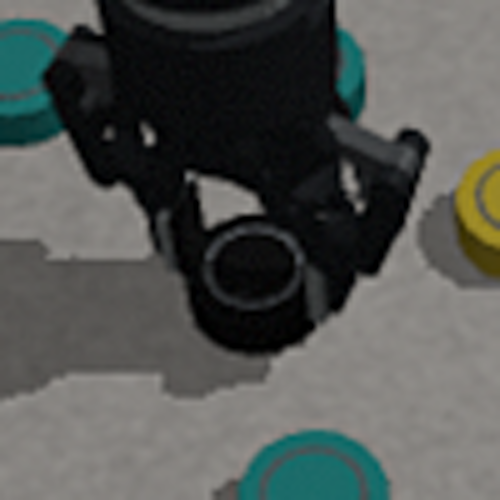

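The jaws hold the puck across its diameter, with the pad tip at crop (318,320) part-way down its side. I'll lift it and move over the tube.

carry_out:
  plan:
    - [0, 0, -2, 0]
    - [0, 0, -4, 0]
    - [0, 0, -7, 0]
    - [0, 0, -10, 0]
    - [0, 0, -10.5, 0]
    - [0, 0, -10.5, 0]

```text
time: 4.35
position: [0.4435, -0.0467, 0.1141]
orientation: [0.171, 0.985, 0.0, 0.001]
contact_force: [-0.4, -0.2, -0.7]
opening: 0.0521
gripper_force: 32.3
```

```bash
python3 -c "
from h import *
print(rel([.478,.186,.11]).round(2),observe()['opening'],observe()['contact_force'],observe()['position'])"
```

```text
[ 4.57 23.07  0.41] 0.05209072468757697 [-0.39057069 -0.23978968 -0.69402093] [ 0.44349355 -0.04667817  0.11407307]
```

carry_out:
  plan:
    - [1, 4, 0, 0]
    - [2, 8, 0, 0]
    - [2.6, 12, 0, 0]
    - [3.4, 16, 0, 0]
    - [4, 20, 0, 0]
    - [4.6, 23.1, 0.4, 0]
    - [4.6, 23.1, 0.4, 0]
    - [4.6, 23.1, 0.4, 0]
    - [4.6, 23.1, 0.4, 0]
    - [4.6, 23.1, 0.4, 0]

```text
time: 5.35
position: [0.477, 0.1852, 0.1089]
orientation: [0.171, 0.985, -0.0, -0.0]
contact_force: [0.7, -0.0, -0.7]
opening: 0.0523
gripper_force: 32.3
```

```bash
python3 -c "
from h import *
import cv2
o=[]
print(rel([.478,.186,.068]).round(2))
for n in('scene','top'):
    f=grab_frame(n); u,v=proj(f,[.478,.186,.07]).astype(int)
    o.append(cv2.resize(f['pixels'][v-50:v+50,u-50:u+50],None,fx=4,fy=4,interpolation=2))
import numpy as np
cv2.imwrite('pics/c.png',np.hstack(o))"
```

```text
[-0.07  0.11  4.09]
```

View pics/c.png

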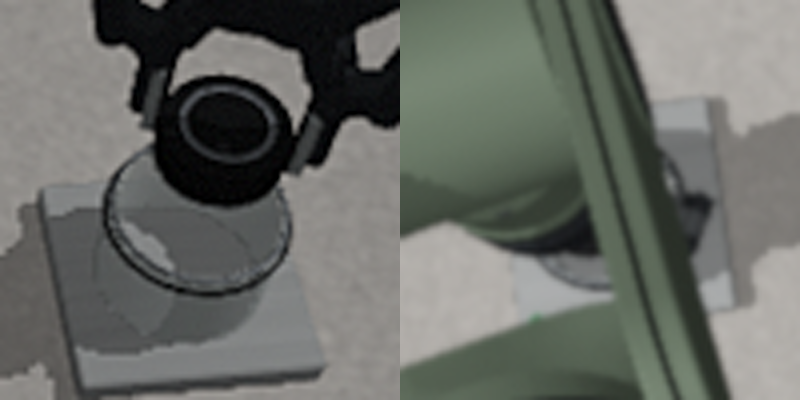

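The puck is held level over the tube, centred at crop (225,140), with the rim below at (198,218). I'll lower it so the puck enters the rim, then release.

carry_out:
  plan:
    - [-0.1, 0.1, 2, 0]
    - [-0.1, 0.1, 3.3, 0]
    - [-0.1, 0.1, 4.1, 0]
    - [-0.1, 0.1, 4.1, 0]
    - [-0.1, 0.1, 4.1, 0]
    - [-0.1, 0.1, 4.1, 0]
    - [-0.1, 0.1, 4.1, 0]

```text
time: 6.15
position: [0.4791, 0.1872, 0.069]
orientation: [0.171, 0.985, 0.0, 0.001]
contact_force: [0.6, 0.7, -0.6]
opening: 0.0525
gripper_force: 32.3
```

carry_out:
  plan:
    - [0, 0, 0, 0]
    - [0, 0, 0, 0]
    - [0, 0, 0, 0]
    - [0, 0, 0, 0]
    - [0, 0, 0, 0]
    - [0, 0, 0, 0]
    - [0, 0, -4, 0]
    - [0, 0, -7, 0]
    - [0, 0, -7, 0]
  jaw: 100

```text
time: 7.05
position: [0.4814, 0.188, 0.1423]
orientation: [0.171, 0.985, 0.002, 0.004]
contact_force: [-0.4, 0.4, -0.2]
opening: 0.0853
gripper_force: 0.0
```

```bash
python3 -c "
from h import *
print(rel([.592,-.167,.09]).round(2),observe()['opening'],observe()['position'])"
```

```text
[-22.31 -29.74   5.21] 0.08533728420088221 [0.48141079 0.18797282 0.14232507]
```

carry_out:
  plan:
    - [-22.3, -29.7, 5.2, 0]
    - [-22.3, -29.7, 5.2, 0]
    - [-22.3, -29.7, 5.2, 0]
    - [-22.3, -29.7, 5.2, 0]
    - [-22.3, -29.7, 5.2, 0]
    - [-22.3, -29.7, 5.2, 0]
    - [-22.3, -29.7, 5.2, 0]
    - [-22.3, -29.7, 5.2, 0]
    - [-22.3, -29.7, 5.2, 0]
    - [-22.3, -29.7, 5.2, 0]
    - [-22.3, -29.7, 5.2, 0]
    - [-22.3, -29.7, 5.2, 0]
    - [-22.3, -29.7, 5.2, 0]

```text
time: 8.35
position: [0.5888, -0.1665, 0.0866]
orientation: [0.17, 0.985, 0.0, 0.0]
contact_force: [0.6, -0.4, 0.2]
opening: 0.0854
gripper_force: 0.0
```

```bash
python3 -c "
from h import *
import cv2
o=[]
print(rel([.592,-.167,.008]).round(2))
for n,p in(('scene',[.592,-.167,.03]),('scene',[.478,.186,.04]),('top',[.478,.186,.04])):
    f=grab_frame(n); u,v=proj(f,p).astype(int)
    o.append(cv2.resize(f['pixels'][v-40:v+40,u-30:u+30],None,fx=4,fy=4,interpolation=2))
import numpy as np
cv2.imwrite('pics/d.png',np.hstack(o))"
```

```text
[-0.31  0.06  7.86]
```

View pics/d.png

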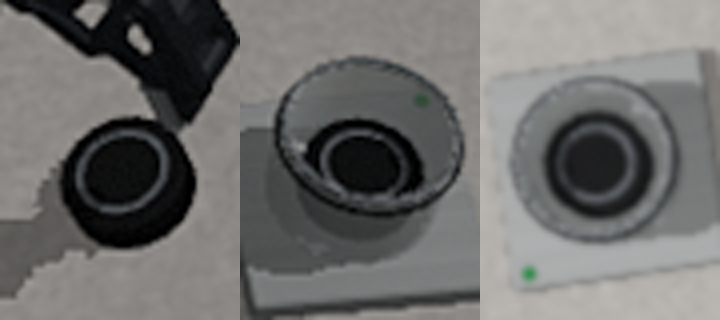

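The first puck lies flat and central in the tube (ring at crop (597,163), rim at (595,160)), and puck B is still where I measured it. I'll descend on B.

carry_out:
  plan:
    - [-0.3, 0.1, 2.5, 0]
    - [-0.3, 0.1, 5, 0]
    - [-0.3, 0.1, 6.8, 0]
    - [-0.3, 0.1, 7.8, 0]
    - [-0.3, 0.1, 7.8, 0]
    - [-0.3, 0.1, 7.8, 0]
    - [-0.3, 0.1, 7.8, 0]

```text
time: 9.2
position: [0.5929, -0.168, 0.0095]
orientation: [0.171, 0.985, -0.0, 0.001]
contact_force: [0.4, 0.3, 0.2]
opening: 0.0854
gripper_force: 0.0
```

carry_out:
  plan:
    - [0, 0, 0, 0]
    - [0, 0, 0, 0]
    - [0, 0, 0, 0]
    - [0, 0, 0, 0]
    - [0, 0, 0, 0]
    - [0, 0, 0, 0]
    - [0, 0, 0, 0]
    - [0, 0, 0, 0]
  jaw: 20
  force: 30

```text
time: 10.0
position: [0.5924, -0.168, 0.0093]
orientation: [0.171, 0.985, -0.0, 0.001]
contact_force: [-2.0, -0.3, 6.0]
opening: 0.0523
gripper_force: 31.0
```

carry_out:
  plan:
    - [0, 0, -2, 0]
    - [0, 0, -4, 0]
    - [0, 0, -7, 0]
    - [0, 0, -10, 0]
    - [0, 0, -10.5, 0]
    - [0, 0, -10.5, 0]
    - [0, 0, -10.5, 0]

```text
time: 10.7
position: [0.5911, -0.1674, 0.1118]
orientation: [0.171, 0.985, 0.0, -0.001]
contact_force: [-0.3, -0.5, -0.9]
opening: 0.0527
gripper_force: 31.9
```

```bash
python3 -c "
from h import *
print(rel([.478,.186,.11]).round(2))"
```

```text
[22.53 29.48  0.24]
```

carry_out:
  plan:
    - [22.5, 29.5, 0.2, 0]
    - [22.5, 29.5, 0.2, 0]
    - [22.5, 29.5, 0.2, 0]
    - [22.5, 29.5, 0.2, 0]
    - [22.5, 29.5, 0.2, 0]
    - [22.5, 29.5, 0.2, 0]
    - [22.5, 29.5, 0.2, 0]
    - [22.5, 29.5, 0.2, 0]
    - [22.5, 29.5, 0.2, 0]
    - [22.5, 29.5, 0.2, 0]
    - [22.5, 29.5, 0.2, 0]
    - [22.5, 29.5, 0.2, 0]
    - [22.5, 29.5, 0.2, 0]
    - [22.5, 29.5, 0.2, 0]

```text
time: 12.1
position: [0.4796, 0.1851, 0.1113]
orientation: [0.171, 0.985, 0.0, 0.0]
contact_force: [-0.4, -0.4, -1.1]
opening: 0.0522
gripper_force: 32.0
```

```bash
python3 -c "
from h import *
print(rel([.478,.186,.068]).round(2))"
```

```text
[0.18 0.04 4.33]
```

carry_out:
  plan:
    - [0.1, 0, 2, 0]
    - [0.1, 0, 3.3, 0]
    - [0.1, 0, 4.3, 0]
    - [0.1, 0, 4.3, 0]
    - [0.1, 0, 4.3, 0]
    - [0.1, 0, 4.3, 0]
    - [0.1, 0, 4.3, 0]

```text
time: 12.8
position: [0.4788, 0.1862, 0.069]
orientation: [0.171, 0.985, 0.0, 0.001]
contact_force: [-0.0, -0.0, -0.5]
opening: 0.0524
gripper_force: 32.0
```

carry_out:
  plan:
    - [0, 0, 0, 0]
    - [0, 0, 0, 0]
    - [0, 0, 0, 0]
    - [0, 0, 0, 0]
    - [0, 0, 0, 0]
    - [0, 0, 0, 0]
    - [0, 0, -4, 0]
    - [0, 0, -8, 0]
    - [0, 0, -10, 0]
    - [0, -5, -10, 0]
    - [0, -10, -10, 0]
    - [0, -15, -10, 0]
    - [0, -20, -10, 0]
    - [0, -20, -10, 0]
    - [0, -20, -10, 0]
  jaw: 100

```text
time: 14.3
position: [0.411, -0.0032, 0.1685]
orientation: [0.172, 0.985, 0.0, 0.0]
contact_force: [0.2, 1.0, 0.3]
opening: 0.0851
gripper_force: 0.0
```

```bash
python3 -c "
from h import *
import cv2
o=[]
for n,p in(('scene',[.478,.186,.04]),('top',[.478,.186,.04])):
    f=grab_frame(n); u,v=proj(f,p).astype(int)
    o.append(cv2.resize(f['pixels'][v-35:v+35,u-35:u+35],None,fx=5,fy=5,interpolation=2))
import numpy as np
cv2.imwrite('pics/e.png',np.hstack(o))"
```

```text
(no output)
```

View pics/e.png

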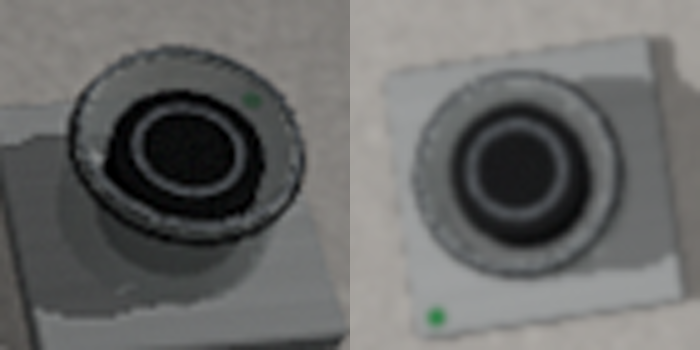

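The upper puck lies flat just below the rim, with its ring at crop (516,168) against the rim at (519,173). The stack is complete and the arm is clear.

```bash
python3 -c "
from plant import *
print(finish_job())"
```

```text
the job is handed in; nothing more can be done
None
```

Both pager pucks are stacked flat in the charging tube, with the top just below the rim about level with the black line by eye in the last pictures; the job was handed in at about 14 s, and no verdict came back.

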